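Third hand at the funnel rack: press the holder on the sprung stop

ROBOT

A 6-joint arm with a two-finger parallel gripper is mounted at the origin on the work surface. World frame = base frame: x ahead of the robot, y to its left, z up, the work surface at z = 0. Lengths are in m, angles in rad, forces in N, time in s.
With the tool pointing down it reaches from about 0.3 to 0.75 m from the base axis. Payload 8.5 kg.
Tool frame: the origin (TCP) lies at the very end of the fingers, on their centre line; the grasp point (between the pads) lies 19 mm behind it; z points along the fingers, y is the direction in which the jaws open and shut (so a half turn about z gives the same grasp; the last joint's range is limited). The gripper opens to 88 mm and grips with 3 to 60 N. Pads are 18 mm wide; open, the fingers measure 123 mm over their backs; the gripper's body (75 mm by 187 mm) begins 45 mm behind the grasp point.
Start: joints at [0.931, 0.381, 1.297, -0, 1.464, -0.215], TCP at [0.227, 0.501, 0.239] pointing down, gripper open.
Joint ranges: [-3.11, 3.11], [-0.89, 2.33], [0.22, 2.48], [-1.42, 4.56], [0.17, 2.85], [-2.88, 2.88]. Speed limits (rad/s): [2.39, 2.39, 3.14, 3.14, 3.14, 3.14].

INTERFACE

Orientations are given as a 3x3 rotation matrix whose columns are the frame's x, y, z axes.
In Python, from station import bot gives the robot as it stands.
- The arm moves only by the shell command python3 -m jog 'ROWS' [OPENING] [FORCE]. ROWS is JSON, a list that holds one entry, the list of rows, each a list of 4 numbers: the shift along the tool's x, y, z in mm, then the turn about the tool's z in rad. A call has 1 to 12 rows; each row is the pose to reach, as a shift and turn from the pose measured when the call began, along the tool's axes at that moment; what a row does not reach only later rows make up. A row lasts 1/10 s, in which the tool goes at most 50 mm and 8.59 degrees, less where a joint would pass 70% of its speed; a pose out of reach is approached as far as the arm can. A call with a gripper value outside its range is refused whole. OPENING is the opening, from 0 (shut) to 1 (fully open), set as the call begins (- or left out, the last holds). The fingers move at their own pace and stop on an object; FORCE is the grip in N (left out, the last holds). Time passes only in rows, so rows that repeat a pose let the fingers close. It gives the time, the measured TCP pose, the force and the opening at its end, in the units of the state.
- bot.observe(): the state, without advancing time (a new reading comes with each control period).
- bot.get_image(name): name is "side" or "top" or "wrist"; returns (picture, depth): 384x512x3 uint8, red, green, blue; 384x512 float32, m along the optical axis (not along the pixel's ray), 0 where there is no reading.
- bot.camera_params(name): a dict with "K" (3x3 intrinsics, pixels), "dist_coeffs" ([k1, k2, p1, p2, k3] as OpenCV has them; the pictures are not rectified), "extrinsics" (4x4, takes a point from world to camera coordinates). Camera axes: x right, y down, z forward; pixel columns grow to the right and rows downward; lengths in m; the calibration is good to about 2 mm. A picture is of the moment at which its call begins: read the wrist's pose just before it. camera_params takes no time and is no camera call; for the wrist camera it gives the pose at the moment of the call.
- bot.hand_in(): hands the job in, once; it reports no verdict.
Trained networks look in the newest picture that a camera, given by its name, has taken for a name from the list of things; names that differ only in an ending like _2 or _b are one class to them, and where a whole thing is asked for, a point or a joint stands for the part that bears it (a point fixed in the world has none). Each returns a list of dicts, best first, with "conf" (0 to 1); they miss things now and then, are a little off and sometimes report something else, mostly with a low value. They report only what shows in the picture. A call takes as long as a camera call. They do not tell look-alikes from the thing itself.
- bot.boxes_of(target, camera): "box" ([left, top, right, bottom] in pixels, round what is visible of it).
- bot.tip_of(target, camera): "location" ([column, row] in pixels: a listed point, or the origin of a listed thing).
The state is a dict: "time_s": time; "qpos": joint angles; "qd": joint speeds; "joint_torque": joint torques, N m; "position": TCP position; "orientation": TCP orientation; "force": force on the tool from outside, world axes, zero at the start; "wrist_torque": the same for the moment, N m; "grip_width": finger opening in m.
Only numpy, scipy, OpenCV 4.12 (cv2) and the standard library are available. Lean on these libraries where they do the work, as an engineer would, in place of code of your own. Each camera call takes 0.05 s, during which the arm holds its last target. There are 200 camera calls.

TASK

Pick up the white funnel holder with the open two-pronged fork (not the bracket with the rod) and press its flange upright, flat and centred, screw holes in line, against the face of the sprung stop plate in the mounting station, so that I can screw it on. Press with a steady 9 newtons or so, so that the plate's pointer bar stays midway between the two lines on the side cheeks, never ramming the plate to its hard end; hold it so for at least two seconds and finish still holding it in the air and pressing: do not let go. Leave everything else on the bench where it is.

Things in the scene. Friction and masses are not known exactly. Their poses are not given: they have to be found in the camera images.
- fork_holder: funnel holder: white plastic bracket, 140 long, 0.13 to 0.25 kg, upright on the bench. Origin on its underside below the arm's middle; x to the flange, z up. Arm: bar 26 wide (y), 44 high, sides free from x = -40 to 40: grip it across y, 28 above the underside. Flange: x = 40 to 50, 80 wide, 50 high, two screw holes. Fork: two prongs 24 high, 64 wide over all, gap 40, back to x = -90.
- holder_face (a point): centre of the flange's flat outer face (the face to press on the stop plate), at (50, 0, 25) in the funnel holder's frame; axes as the holder's.
- station: mounting station, fixed: white base board (160 x 150 x 12, x = -60 to 100), end panel 135 high at x = 80 to 90, two side cheeks 142 high (x = 5 to 80, y = 58 to 70 either side), the aluminium stop plate between them, open space before it. Origin: on the bench below the centre of the stop plate's face when the plate is free; x is the pushing direction, from the open front into the station; z up.
- plate_face (a point): centre of the stop plate's flat front face, 110 above the bench; moves with the plate; axes as the station's. Plate 100 wide (y), 70 high, 8 thick, screw holes at y = -28 and 28 at half height as in the flange. On its top edge a thin pointer bar 140 long (top 149 above the bench) lies over the cheeks; its front edge is in line with the face.
- stop_plate (a joint): how far the stop plate is pushed back along the station's x (m): 0 free, 0.035 hard end. Sprung, 0.45 N per mm from zero (9 N at 0.020), no friction. Two black lines across the top of each cheek stand where the pointer's front edge is at 0.0145 and 0.0255, the ends of the right band (6.5 to 11.5 N).
- rod_bracket: look-alike bracket to be left alone: same white plastic flange (80 wide, 50 high) and arm, but a single round steel rod (18 diameter, 45 long) in place of the fork. Stands upright like the holder. Origin: on its underside below the middle of the arm; x points towards the flange, z up.
- screwdriver: screwdriver, 180 long, lying flat; leave it. Origin about its middle, on the underside.
- screw_tray: small open grey tray of screws, 90 x 70 x 25; leave it. Origin: centre of underside.
- beaker: glass beaker, 68 diameter, 85 high; leave it. Origin: centre of underside.
- reagent_bottle: amber bottle with black cap, 60 diameter, 130 high; leave it. Origin: centre of underside.
- stopper: small glass stopper standing on its head, 34 diameter, 34 high; leave it. Origin: centre of underside.
- flask: conical glass flask, 84 diameter, 120 high; leave it. Origin: centre of underside.
- wash_bottle: white plastic bottle with blue cap, 64 diameter, 140 high; leave it. Origin: centre of underside.
Mind the look-alikes: they are no part of the job. What is shaped like the fork_holder but red is not meant.

How it is judged:
On the way, in this order (a step that is already met when the one before it is completed fails the run):
1. the funnel holder is gripped and lifted clear of the bench (contact force between fork_holder and the fingers above 2 N and height (world z) of fork_holder above 0.04 m), for 0.2 s.
2. the flange is held flat and centred on the stop plate with the force in the band for two seconds on end (value of joint stop_plate between 0.0145 and 0.0255 m and contact force between fork_holder and station between 5.5 and 13 N and x of holder_face in the frame of plate_face between -0.003 and 0.003 m and y of holder_face in the frame of plate_face between -0.008 and 0.008 m and z of holder_face in the frame of plate_face between -0.008 and 0.008 m and angle between the x axis of fork_holder and the x axis of station, either way round below 0.09 rad and angle between fork_holder's own z axis and vertical below 0.09 rad and linear speed of fork_holder below 0.01 m/s and contact force between fork_holder and the fingers above 2 N), for 2 s.
At the end, for the whole second after the job is handed in: Holder still gripped in the air, flange on the stop plate: plate pushed back 14.5 to 25.5 mm, contact force 5.5 to 13 N, flange centre within 8 mm of the plate centre sideways and in height, faces touching (3 mm), upright and square within 0.09 rad, at rest (all of step 2); the arm keeps its last pose, push and grip.
It fails at once if the stop plate is rammed to its hard end (value of joint stop_plate above 0.0335 m).
It fails at once if something else on the bench is moved by more than 30 mm (distance of any of rod_bracket, screwdriver, screw_tray, beaker, reagent_bottle, stopper, flask, wash_bottle from where it was at the start of the episode above 0.03 m).
It also fails if it takes over 42 s, if anything falls off the work surface, if the arm or the gripper's body presses on something with over 40 N, if the wrist force passes 120 N, or if a joint passes its speed limit or range.

## Working session

There is one attempt and no reset: what is moved stays moved. The work goes in short steps, Python scripts to look and compute and a shell command to move; the robot and the scene stay as the last step left them, time stands still between calls to the robot, and variables do not carry over. Pictures are saved under pics/ and viewed, about 8 in all and at most 12, crops included, and the job is handed in when it is done.

```bash
mkdir -p pics
cat > h.py <<'E'
import numpy as np, cv2, json
from station import bot
def unproj(cam,pts,depth,P=None):
    P=P or bot.camera_params(cam); K=np.array(P["K"]);d=np.array(P["dist_coeffs"]);E=np.array(P["extrinsics"])
    pts=np.array(pts,float).reshape(-1,2)
    n=cv2.undistortPoints(pts.reshape(-1,1,2),K,d).reshape(-1,2)
    z=np.array(depth).reshape(-1)
    c=np.c_[n*z[:,None],z]
    return (c-E[:3,3])@E[:3,:3]
def cloud(cam,D,P=None):
    v,u=np.nonzero(D>0); return np.c_[u,v],unproj(cam,np.c_[u,v],D[v,u],P)
def proj(cam,pts,P=None):
    P=P or bot.camera_params(cam);E=np.array(P["extrinsics"])
    r,_=cv2.projectPoints(np.array(pts,float).reshape(-1,3),cv2.Rodrigues(E[:3,:3])[0],E[:3,3],np.array(P["K"]),np.array(P["dist_coeffs"]));return r.reshape(-1,2)
E
python3 - <<'E'
from h import *
for c in ["top","side"]:
    im,D=bot.get_image(c); cv2.imwrite(f"pics/{c}0.png",im[...,::-1]); np.save(c+"0.npy",D)
    for t in ["fork_holder","rod_bracket","station","plate_face","holder_face"]:
        print(c,t,[(np.round(r["location"]),round(r["conf"],2)) for r in bot.tip_of(t,c)])
    E=np.array(bot.camera_params(c)["extrinsics"]); print(-E[:3,:3].T@E[:3,3], E[2,:3])
s=bot.observe();print(s["time_s"],s["position"],s["orientation"],s["force"])
E
```

```text
top fork_holder [(array([397., 206.]), 0.86), (array([307., 201.]), 0.79), (array([341., 262.]), 0.56), (array([308., 185.]), 0.22)]
top rod_bracket [(array([361., 194.]), 0.56)]
top station [(array([208., 168.]), 0.61)]
top plate_face [(array([204., 163.]), 0.49)]
top holder_face [(array([342., 283.]), 0.72), (array([306., 201.]), 0.63), (array([308., 186.]), 0.56)]
[0.37782551 0.01636257 1.57678182] [ 0.07116044  0.0250473  -0.99715035]
side fork_holder [(array([393., 329.]), 0.69), (array([251., 325.]), 0.68), (array([279., 237.]), 0.62)]
side rod_bracket [(array([342., 275.]), 0.87)]
side station [(array([227., 163.]), 0.85)]
side plate_face [(array([224., 134.]), 0.74)]
side holder_face [(array([420., 322.]), 0.79), (array([295., 224.]), 0.57), (array([231., 339.]), 0.57), (array([227., 162.]), 0.53)]
[ 0.02320365 -0.49334636  0.71190697] [ 0.50498667  0.54916827 -0.66588489]
0.6 [0.22667988 0.50108081 0.23875103] [[-9.11107981e-01  4.12167739e-01  3.78598845e-05]
 [ 4.12167738e-01  9.11107982e-01 -3.40386642e-05]
 [-4.85240822e-05 -1.54082756e-05 -9.99999999e-01]] [-0.69088648 -0.51346939 -0.59030983]
```

Run:
```python
import cv2,numpy as np
a=cv2.imread("pics/top0.png")[90:330,130:470]; b=cv2.imread("pics/side0.png")
a=cv2.resize(a,(800,565),interpolation=cv2.INTER_CUBIC); cv2.imwrite("pics/t1.png",a)
cv2.imwrite("pics/s1.png",cv2.resize(b,(800,600),interpolation=cv2.INTER_CUBIC))
```

```text
(no output)
```

View pics/t1.png

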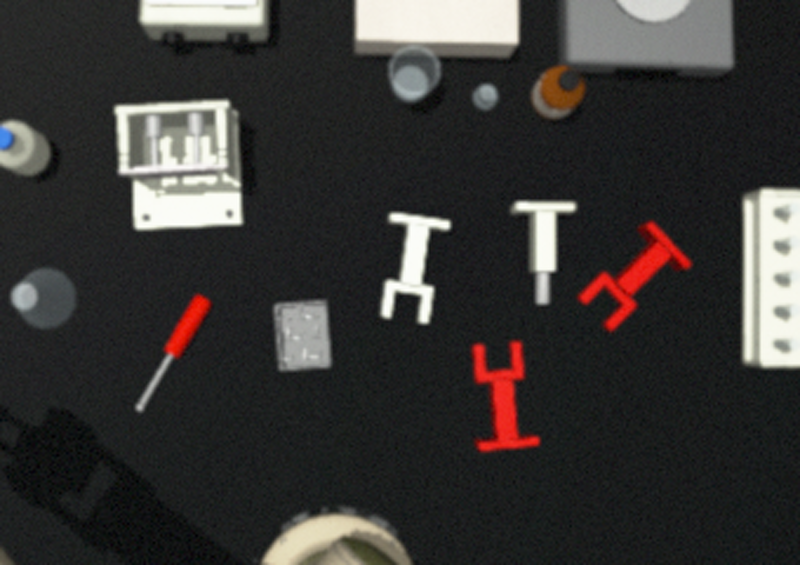

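View pics/s1.png

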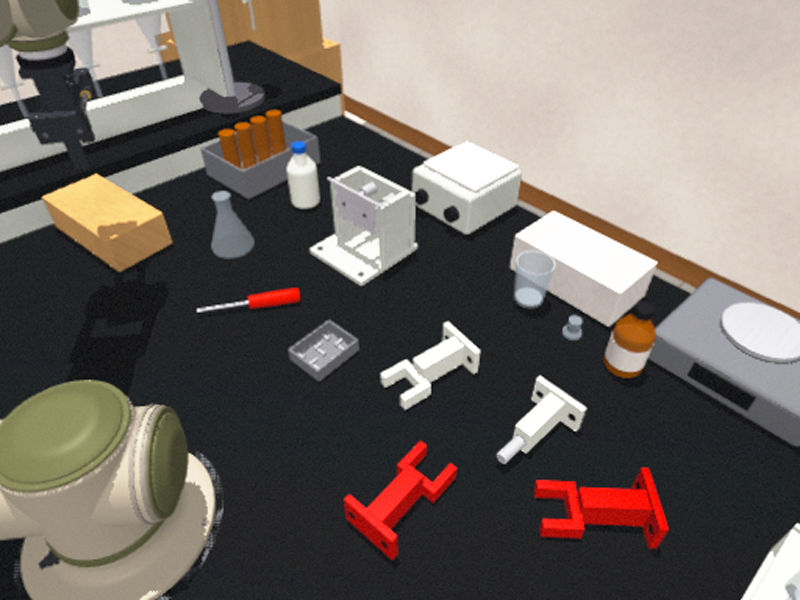

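Top picture: the white fork is at about (305,202), the white rod bracket at (361,196), and the red forks at (400,207) and (345,260). The station is at (208,160), open towards the robot. I choose the white fork at (305,202), and will check it close up from the wrist camera. Next I'll measure it and the station from depth.

Run:
```python
from h import *
im=cv2.imread("pics/top0.png"); D=np.load("top0.npy")
uv,X=cloud("top",D); col=im[uv[:,1],uv[:,0]].astype(int)
# holder
m=(abs(uv[:,0]-306)<28)&(abs(uv[:,1]-204)<35)&(col.min(1)>110)&(X[:,2]>0.012)
H=X[m]; print("holder",m.sum(),H.min(0),H.max(0))
c,(w,h),a=cv2.minAreaRect(H[:,:2].astype(np.float32)); print("rect",c,w,h,a)
print(cv2.boxPoints((c,(w,h),a)))
arm=H[(H[:,2]>0.036)]
np.set_printoptions(precision=4,suppress=True)
# principal dir
mu=H[:,:2].mean(0);_,_,V=np.linalg.svd(H[:,:2]-mu);d=V[0]*np.sign(V[0,0]);print("dir",d,np.arctan2(d[1],d[0]))
s=(H[:,:2]-mu)@d; n=np.array([-d[1],d[0]]); t=(H[:,:2]-mu)@n
for lo in np.arange(-.1,.1,.01):
    k=(s>=lo)&(s<lo+.01)
    if k.any(): print(round(lo,3),k.sum(),t[k].min(),t[k].max(),np.median(H[k,2]))
print("mu",mu)
# station
m=(abs(uv[:,0]-208)<32)&(abs(uv[:,1]-160)<35)
S=X[m]; 
for lo,hi in [(.005,.02),(.130,.139),(.139,.146),(.146,.16)]:
    k=(S[:,2]>lo)&(S[:,2]<hi);Q=S[k];print(lo,k.sum(),Q.min(0),Q.max(0)); 
    if len(Q)>5: print(cv2.boxPoints(cv2.minAreaRect(Q[:,:2].astype(np.float32))))
uvS=uv[m]
for r in range(128,192,2):
    print(r,' '.join('%4d'%(1000*D2) for D2 in [X[(uv[:,0]==c)&(uv[:,1]==r)][0,2] if ((uv[:,0]==c)&(uv[:,1]==r)).any() else 0 for c in range(176,238,3)]))
```

```text
holder 477 [ 0.38361839 -0.13830683  0.012316  ] [ 0.52706355 -0.05244645  0.05938678]
rect (0.4554276764392853, -0.09258529543876648) 0.0777786448597908 0.14018721878528595 83.62537384033203
[[ 0.38144958 -0.12345175]
 [ 0.5207701  -0.13901658]
 [ 0.5294058  -0.06171884]
 [ 0.39008528 -0.04615401]]
dir [ 0.9929 -0.1186] -0.11888491312588675
-0.08 19 -0.02992234538221352 0.031776113420033864 0.02532982214044155
-0.07 24 -0.03206317924648153 0.030719208892920187 0.02379960068064179
-0.06 25 -0.03064343838558862 0.03193243545251546 0.024105914290995553
-0.05 23 -0.032321911979693474 0.030048380602542196 0.024620433823729738
-0.04 62 -0.0317099290884464 0.03147414472683041 0.02446946865885156
-0.03 38 -0.020431144411959715 0.031621729515412346 0.0425392231296821
-0.02 26 -0.013821226754296914 0.01270237242210889 0.04456940839514155
-0.01 28 -0.012357676982774136 0.012695866422082466 0.04363624293814203
-0.0 25 -0.011075437118086513 0.01262589700203631 0.04627755245884289
0.01 26 -0.013328489145485775 0.012486057972214052 0.04459717567404554
0.02 27 -0.01199089033106382 0.012556344297877
[... 3613 characters left out ...]
3    4   15   13   12    8   10   11    0   -3
180    0    2    5   -6   19   16   13   12    8   13    6   14    9   17   12   15   14   11    8    6    3
182   -4   10    3    0   12   22    7   13   13   13   17   14    8   12   17    7   15   13   20   -3    4
184   -2    2    6   -3   16   11    8   11   18   15    9   11   15   12    9   14   11   16    9    0    4
186   -2    3    0    0   10   16    7   13    7    8    1    5   -6    0   -4    0    0   -1    8    0    3
188    7   -6    5   -2    6    5    5    0    2    3    0    5    1    7    6   -1   -2    0    2   -3    2
190   -3    0   -3   -4    0    0   -1    0    0   -2   -4   -2   -2   -5    3    0    3    0    3    0    0
```

```bash
python3 -m jog '[[[-317,-160,-30,-0.49],[-317,-160,-30,-0.49],[-317,-160,-30,-0.49],[-317,-160,-30,-0.49],[-317,-160,-30,-0.49],[-317,-160,-30,-0.49],[-317,-160,-30,-0.49],[-317,-160,-30,-0.49],[-317,-160,-30,-0.49],[-317,-160,-30,-0.49],[-317,-160,-30,-0.49],[-317,-160,-30,-0.49]]]'
python3 - <<'E'
from h import *
P=bot.camera_params("wrist"); im,D=bot.get_image("wrist"); np.save("w1.npy",D); cv2.imwrite("pics/w1.png",im[...,::-1])
E=np.array(P["extrinsics"]); print(P["K"],P["dist_coeffs"],-E[:3,:3].T@E[:3,3],E[2,:3]); json.dump({k:np.array(v).tolist() for k,v in P.items()},open("w1.json","w"))
print(bot.observe())
E
```

```text
time_s: 1.8
position: [0.4488, 0.2257, 0.2688]
orientation: [[-0.998, -0.067, -0.0], [-0.067, 0.998, 0.0], [0.0, 0.0, -1.0]]
force: [0.4, -0.1, 0.3]
grip_width: 0.088
[[319.1031248    0.         262.3711573 ]
 [  0.         319.1031248  191.79551974]
 [  0.           0.           1.        ]] [-0.01345246  0.          0.          0.          0.        ] [0.38090685 0.22136229 0.41441486] [ 0.26353513  0.01836077 -0.96447505]
{'time_s': 1.85, 'qpos': array([ 2.29582830e-01,  2.75311926e-01,  1.36790969e+00,  7.53418668e-05,
        1.49837926e+00, -1.40816651e+00]), 'qd': array([-0.00704039, -0.00021982, -0.00334514,  0.00052728, -0.00024677,
       -0.0037729 ]), 'joint_torque': array([-1.17149034e-01, -3.82817352e+01, -2.27225268e+01, -3.87836029e-03,
        7.76711921e-02,  6.26034220e-03]), 'position': array([0.44887438, 0.22558886, 0.26878449]), 'orientation': array([[-9.97759849e-01, -6.68975637e-02, -2.51143999e-05],
       [-6.68975653e-02,  9.97759846e-01,  7.12998890e-05],
       [ 2.02883509e-05,  7.28202587e-05, -9.99999997e-01]]), 'force': array([ 0.68166266, -1.04098265, -0.52834974]), 'wrist_torque': array([ 0.06390514, -0.00056535,  0.02228225]), 'grip_width': 0.08819985450348844}
```

View pics/w1.png

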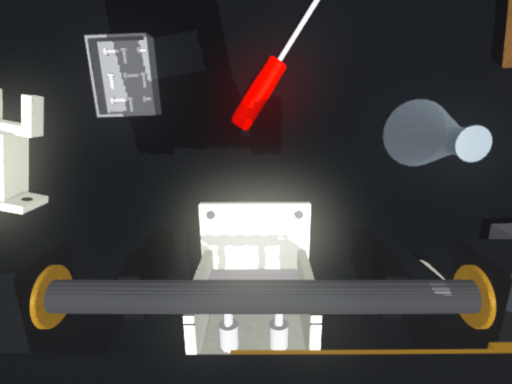

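The wrist view shows the station's base board with its front edge at rows 203–235, columns 200–310. The gripper bar hides the plate. I'll fit the board's edges to get yaw, y and x.

Run:
```python
from h import *
np.set_printoptions(precision=4,suppress=True)
P=json.load(open("w1.json")); im=cv2.imread("pics/w1.png").astype(int); D=np.load("w1.npy")
g=im.min(2)
# board edges by subpixel threshold, plane z=.012
def onplane(uv,z):
    a=unproj("wrist",uv,np.full(len(uv),1.),P); E=np.array(P["extrinsics"]); o=-E[:3,:3].T@E[:3,3]
    d=a-o; return o+d*((z-o[2])/d[:,2])[:,None]
L=[];R=[];F=[]
def cross(p,th=110):
    i=np.nonzero(p>th)[0][0]; return i-1+(th-p[i-1])/(p[i]-p[i-1])
for r in range(208,232):
    L.append([185+cross(g[r,185:240]),r]); R.append([325-cross(g[r,325:270:-1]),r])
for c in range(206,305,3): F.append([c,190+cross(g[190:225,c])])
L,R,F=[onplane(np.array(q,float),.012)[:,:2] for q in (L,R,F)]
fl=np.polyfit(F[:,1],F[:,0],1); print("front x=a*y+b",fl,"yaw",-np.arctan(fl[0]), np.std(F[:,0]-np.polyval(fl,F[:,1])))
for n,q in(("L",L),("R",R)):
    f=np.polyfit(q[:,0],q[:,1],1);print(n,"yaw",np.arctan(f[0]),q.mean(0))
yaw=-np.arctan(fl[0]); ex=np.array([np.cos(yaw),np.sin(yaw)]);ey=np.array([-ex[1],ex[0]])
print("side offs",(L@ey).mean(),(R@ey).mean(),"front",(F@ex).mean())
o=((F@ex).mean()+.06)*ex+((L@ey).mean()+(R@ey).mean())/2*ey
print("station origin",o,"width",(R@ey).mean()-(L@ey).mean())
print("from top:", [0.5677,0.2248],.065)
```

```text
front x=a*y+b [-0.0749  0.5198] yaw 0.07476741928640017 0.00047761828676343084
L yaw 0.06939369659673332 [0.535  0.1452]
R yaw 0.06550610504221537 [0.525  0.2971]
side offs 0.10482975423483143 0.2570332387225469 front 0.5183224480704016
station origin [0.5632 0.2236] width 0.15220348448771548
from top: [0.5677, 0.2248] 0.065
```

```bash
python3 -m jog '[[[-89,-333,30,0.18],[-89,-333,30,0.18],[-89,-333,30,0.18],[-89,-333,30,0.18],[-89,-333,30,0.18],[-89,-333,30,0.18],[-89,-333,30,0.18],[-89,-333,30,0.18],[-89,-333,30,0.18],[-89,-333,30,0.18]]]'
python3 - <<'E'
from h import *
np.set_printoptions(precision=4,suppress=True)
P=bot.camera_params("wrist"); im,D=bot.get_image("wrist"); np.save("w2.npy",D); cv2.imwrite("pics/w2.png",im[...,::-1])
json.dump({k:np.array(v).tolist() for k,v in P.items()},open("w2.json","w"))
uv,X=cloud("wrist",D,P); c=im[uv[:,1],uv[:,0]].astype(int)
m=(c.min(1)>110)&(X[:,2]>.036)&(X[:,2]<.06)&(abs(X[:,0]-.47)<.09)&(abs(X[:,1]+.093)<.07)
H=X[m];print(len(H)); r=cv2.minAreaRect(H[:,:2].astype(np.float32));print(r,cv2.boxPoints(r))
A=H[(H[:,2]<.0465)&(abs(H[:,0]-.475)<.03)]; f=np.polyfit(A[:,0],A[:,1],1);print("arm yaw",np.arctan(f[0]),"y at .475",np.polyval(f,.475),len(A))
for x in np.arange(.44,.52,.01):
    q=A[abs(A[:,0]-x)<.005]; 
    if len(q): print(x,q[:,1].min(),q[:,1].max())
s=bot.observe();print(s["time_s"],s["position"])
E
```

```text
time_s: 2.85
position: [0.5598, -0.0993, 0.239]
orientation: [[-0.994, 0.111, 0.0], [0.111, 0.994, 0.0], [-0.0, 0.0, -1.0]]
force: [-0.7, 0.1, 1.2]
grip_width: 0.0878
2938
((0.47802698612213135, -0.09640496969223022), (0.07925974577665329, 0.09063442051410675), 83.55382537841797) [[ 0.4285 -0.1307]
 [ 0.5186 -0.1409]
 [ 0.5275 -0.0621]
 [ 0.4374 -0.0519]]
arm yaw -0.12529215215593342 y at .475 -0.09542881252856447 1595
0.45 -0.10560726242587413 -0.07933349914260455
0.46 -0.10682605159991299 -0.08046857426971676
0.47000000000000003 -0.10818126287617404 -0.08149239310526318
0.48000000000000004 -0.10943800332490196 -0.08256344292079922
0.49000000000000005 -0.11062254602848635 -0.08362606795494319
0.5 -0.11197035768371938 -0.08573092891072889
2.9 [ 0.5597 -0.0992  0.2391]
```

View pics/w2.png

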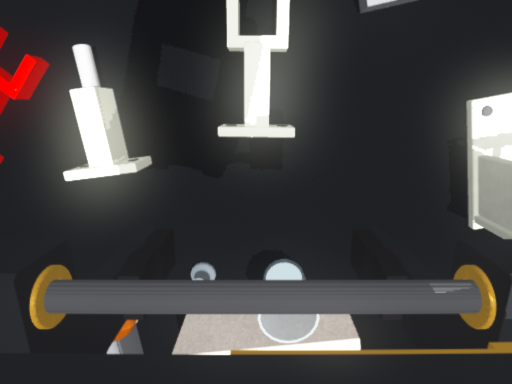

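The close view confirms the white fork at (257,80), with two prongs and a gap. The rod bracket is at (100,130). Descending now.

```bash
python3 -m jog '[[[45,-3,0,0.006],[86,-6,20,0.006],[86,-6,65,0.006],[86,-6,110,0.006],[86,-6,150,0.006],[86,-6,180,0.006],[86,-6,205,0.006],[86,-6,222,0.006],[86,-6,230,0.006],[86,-6,230,0.006],[86,-6,230,0.006]]]' 1
python3 -m jog '[[[0,0,0,0],[0,0,0,0],[0,0,0,0],[0,0,0,0],[0,0,0,0],[0,0,0,0],[0,0,0,0],[0,0,0,0]]]' 0 45
```

```text
time_s: 4.0
position: [0.4741, -0.0953, 0.01]
orientation: [[-0.993, 0.116, 0.002], [0.116, 0.993, -0.0], [-0.002, -0.0, -1.0]]
force: [0.0, -0.0, 0.6]
grip_width: 0.0881
time_s: 4.8
position: [0.4741, -0.0954, 0.0099]
orientation: [[-0.993, 0.116, 0.002], [0.116, 0.993, -0.001], [-0.002, -0.0, -1.0]]
force: [0.2, -0.6, 0.5]
grip_width: 0.0263
```

```bash
python3 -m jog '[[[0,0,-6,0],[0,0,-18,0],[0,0,-34,0],[0,0,-54,0],[0,0,-72,0],[0,0,-82,0],[0,0,-85,0],[0,0,-85,0],[0,0,-85,0],[0,0,-85,0],[0,0,-85,0]]]'
python3 -m jog '[[[1,10,0,0],[2,30,0,-0.02],[5,60,0,-0.04],[8,95,0,-0.07],[11,135,0,-0.1],[14,175,0,-0.13],[17,215,0,-0.15],[20,250,0,-0.17],[23,280,0,-0.186],[25,300,0,-0.186],[25,310,0,-0.186],[25,313,0,-0.186]]]'
python3 -m jog '[[[0,0,0,0],[0,0,0,0],[0,0,0,0]]]'
python3 - <<'E'
from h import *
np.set_printoptions(precision=4,suppress=True)
s=bot.observe();print(s["time_s"],s["position"],s["force"],s["wrist_torque"])
for c in ("side","top"):
    im,D=bot.get_image(c);np.save(c+"2.npy",D);cv2.imwrite(f"pics/{c}2.png",im[...,::-1])
a=cv2.imread("pics/side2.png")[75:225,160:330];a=cv2.resize(a,(680,600),interpolation=cv2.INTER_CUBIC);cv2.imwrite("pics/s2.png",a)
E
```

```text
time_s: 5.9
position: [0.4738, -0.0953, 0.0944]
orientation: [[-0.993, 0.116, 0.001], [0.116, 0.993, 0.0], [-0.0, 0.0, -1.0]]
force: [-0.2, 0.4, -2.1]
grip_width: 0.0253
time_s: 7.1
position: [0.485, 0.2194, 0.0942]
orientation: [[-0.997, -0.071, 0.0], [-0.071, 0.997, -0.0], [-0.0, -0.0, -1.0]]
force: [-0.1, 0.4, -2.5]
grip_width: 0.0257
time_s: 7.4
position: [0.4851, 0.2186, 0.0942]
orientation: [[-0.998, -0.07, 0.0], [-0.07, 0.998, -0.0], [-0.0, -0.0, -1.0]]
force: [0.1, -0.5, -2.0]
grip_width: 0.0252
7.4 [0.4851 0.2186 0.0942] [ 0.1046 -0.5198 -2.031 ] [0.0379 0.0068 0.0673]
```

View pics/s2.png

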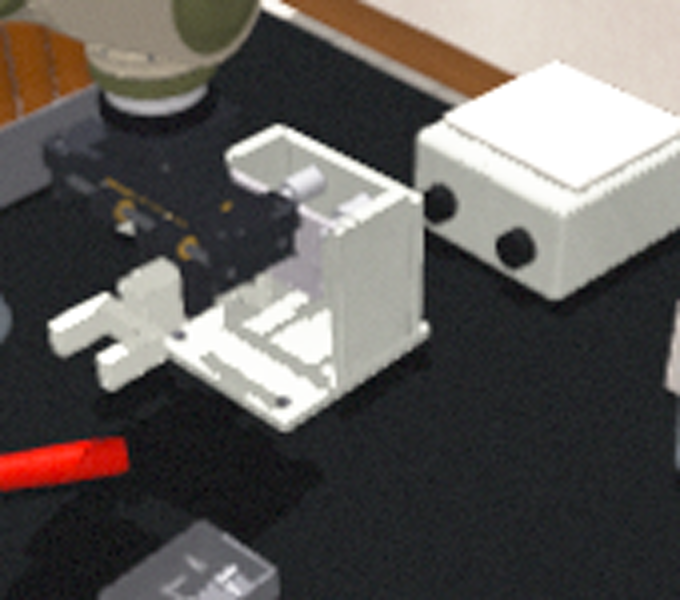

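```bash
python3 -m jog '[[[-5,0,-1,0],[-12,0,-1,0],[-20,0,-1,0],[-25,0,-1,0],[-29,0,-1,0],[-32,0,-1,0],[-35,0,-1,0],[-38,0,-1,0],[-40,0,-1,0],[-40,0,-1,0],[-40,0,-1,0],[-40,0,-1,0]]]'
python3 - <<'E'
from h import *
np.set_printoptions(precision=4,suppress=True)
F=[]
im,D=bot.get_image("side");np.save("side3.npy",D);cv2.imwrite("pics/side3.png",im[...,::-1])
for i in range(6):
    s=bot.observe();F.append(np.r_[s["force"],s["wrist_torque"]]); bot.get_image("top")
print(np.mean(F,0),s["position"],s["time_s"])
uv,X=cloud("side",D); c=im[uv[:,1],uv[:,0]].astype(int)
ex=np.array([.9976,.07]);ey=np.array([-.07,.9976]); 
q=X[:,:2]-s["position"][:2]; l=np.c_[q@ex,q@ey,X[:,2]]
for lo in np.arange(-.1,.06,.01):
    k=(l[:,0]>=lo)&(l[:,0]<lo+.01)&(abs(l[:,1])<.045)&(l[:,2]>.07)&(l[:,2]<.15)&(c.min(1)>90)
    if k.sum()>5: print(round(lo,2),k.sum(),"y",l[k,1].min(),l[k,1].max(),"z",np.percentile(l[k,2],[2,98]))
a=cv2.imread("pics/side3.png")[75:225,160:330];cv2.imwrite("pics/s3.png",cv2.resize(a,(680,600),interpolation=cv2.INTER_CUBIC))
E
```

```text
time_s: 8.7
position: [0.5247, 0.2215, 0.0951]
orientation: [[-0.998, -0.07, -0.001], [-0.07, 0.998, -0.0], [0.001, -0.0, -1.0]]
force: [-3.5, -0.6, -3.0]
grip_width: 0.0257
[-3.3304 -1.4313 -3.3917 -0.2013  0.4456  0.059 ] [0.5249 0.2216 0.0952] 9.0
-0.1 34 y -0.034074828035491604 0.03013213777796508 z [0.0875 0.1091]
-0.09 58 y -0.034462361752891 0.03175396389255987 z [0.0883 0.11  ]
-0.08 58 y -0.033459991657767515 0.03126311593117011 z [0.0872 0.1109]
-0.07 53 y -0.034698093681528104 0.03125060721594739 z [0.0858 0.1106]
-0.06 104 y -0.03391609255259511 0.028762422826962498 z [0.0866 0.1107]
-0.05 94 y -0.03322025663439437 0.02952311495266588 z [0.0897 0.13  ]
-0.04 43 y -0.015187518468475221 0.025732637929774455 z [0.1024 0.1306]
-0.03 53 y -0.015431350426163186 0.01246624647473027 z [0.0906 0.1312]
-0.02 54 y -0.026715415394327972 0.024292124777934777 z [0.0882 0.1305]
-0.01 25 y -0.025340091743159033 0.018795763980458072 z [0.0864 0.1342]
0.02 6 y -0.013121026333538746 -0.011785447923979054 z [0.0857 0.0952]
0.03 38 y -0.04078945631337881 -0.011555079723193654 z [0.0867 0.1112]
0.04 35 y -0.0447175347697331 -0.027377051076367575 z [0.0787 0.1173]
0.05 7 y -0.044612509257734884 -0.035809528131130676 z [0.077  0.1053]
```

View pics/s3.png

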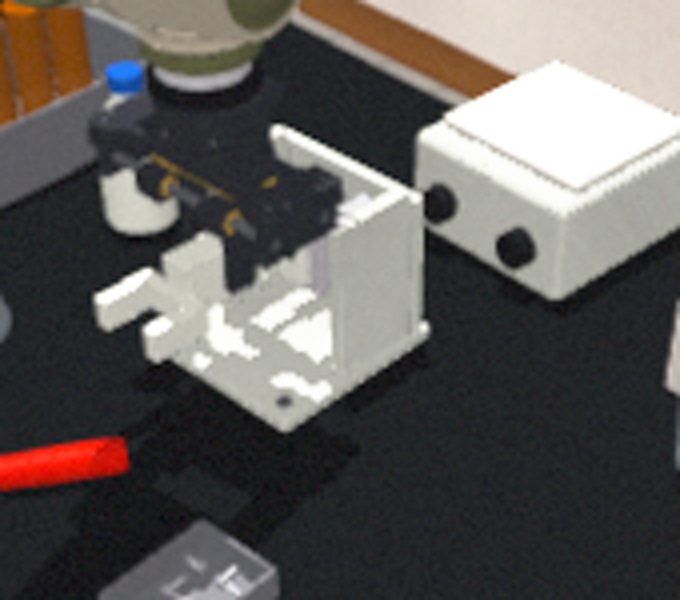

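Contact made: 3.4 N is about 7.6 mm of plate travel, and the holder is level. The target is 20 mm, so I'll advance another 12 mm.

```bash
python3 -m jog '[[[-2,0,0,0],[-4,0,0,0],[-6,0,0,0],[-8,0,0,0],[-10,0,0,0],[-12,0,0,0],[-12,0,0,0],[-12,0,0,0],[-12,0,0,0]]]'
python3 - <<'E'
from h import *
np.set_printoptions(precision=4,suppress=True)
F=[]
for i in range(8):
    im,D=bot.get_image("top" if i%2 else "side"); s=bot.observe();F.append(np.r_[s["force"],s["wrist_torque"]])
    c="top" if i%2 else "side"; cv2.imwrite(f"pics/{c}4.png",im[...,::-1]); np.save(c+"4.npy",D)
print(np.mean(F,0),np.std(F,0),s["position"],s["time_s"]);print(s["orientation"])
a=cv2.imread("pics/top4.png")[125:200,170:250];a=cv2.resize(a,(640,600),interpolation=cv2.INTER_CUBIC);
b=cv2.imread("pics/side4.png")[95:185,190:270];b=cv2.resize(b,(533,600),interpolation=cv2.INTER_CUBIC)
cv2.imwrite("pics/b4.png",cv2.resize(np.hstack([a,b]),(800,410)))
E
```

```text
time_s: 9.95
position: [0.5361, 0.2223, 0.0951]
orientation: [[-0.998, -0.07, -0.002], [-0.07, 0.998, -0.001], [0.002, -0.001, -1.0]]
force: [-7.5, -2.8, -1.3]
grip_width: 0.0257
[-8.0214 -2.7536 -0.6603 -0.3317  1.13    0.1321] [0.6851 0.4449 0.5169 0.0238 0.0259 0.036 ] [0.5361 0.2223 0.0951] 10.35
[[-0.9975 -0.0701 -0.0024]
 [-0.0701  0.9975 -0.0008]
 [ 0.0025 -0.0006 -1.    ]]
```

View pics/b4.png

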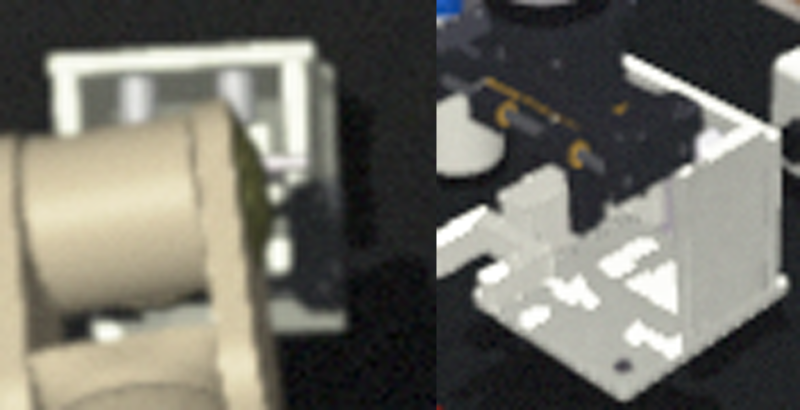

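The force along the push is 8.2 N, about 18 mm. The pointer's right end shows in the top view near (222,154). I'll compare its position with the free plate, and measure flange-to-plate centring from the side depth.

Run:
```python
from h import *
np.set_printoptions(precision=1,suppress=True,linewidth=200)
a=cv2.imread("pics/top0.png")[...,2].astype(int);b=cv2.imread("pics/top4.png")[...,2].astype(int)
print(a[146:172,216:232]);print(b[146:172,216:232])
print(proj("top",[[.5677+.0698*.07,.2248-.0698,.149],[.5877+.0698*.07,.2262-.0698,.149]]))
s=bot.observe()["position"]
D=np.load("side4.npy");uv,X=cloud("side",D)
ex=np.array([.9976,.07]);ey=np.array([-.07,.9976]);q=X[:,:2]-s[:2];l=np.c_[q@ex,q@ey,X[:,2]]
k=(l[:,2]>.075)&(l[:,2]<.15)&(l[:,0]>.03)&(l[:,0]<.075)&(l[:,1]<0)&(l[:,1]>-.057)
o=np.argsort(l[k][:,1]);print((l[k][o]*1000)[::2])
```

```text
[[139 143 148 151 153 165 219 244 248 235 154  99 105 123 129  75]
 [164 179 177 155 152 162 212 245 249 235 154 102 106 126 125  77]
 [230 236 227 179 152 157 208 245 249 237 157 102 105 121 128  75]
 [244 246 239 187 150 158 201 244 247 236 159 100 103 119 126  77]
 [245 248 241 188 151 157 199 244 248 237 156 102 102 121 127  80]
 [245 248 242 189 152 154 194 242 248 237 159 103 101 113 129  80]
 [244 249 243 189 152 150 178 234 241 227 151 101 103 119 129  86]
 [243 249 242 189 152 149 161 208 220 197 137 101 102 122 134  90]
 [243 249 242 191 154 153 177 229 237 223 155 104 102 121 131  93]
 [244 249 244 212 188 181 189 235 240 223 151 104 104 117 131  95]
 [244 248 247 241 240 231 200 221 222 194 140 105 101 111 128 100]
 [244 249 249 249 248 241 209 234 238 221 163 108  99 109 127  96]
 [244 249 249 249 247 236 211 241 244 230 179 118  96 111 132 102]
 [245 247 247 246 238 222 218 241 244 232 186 120  99 115 133 112]
 [245 244 237 237 230 233 235 241 241 231 181 120 101 113 134 114]
 [228 217 201 197 198 205 202 204 207 180 138 106 103 110 128 116]
 [155 141 132 128 133 139 14
[... 2578 characters left out ...]
 83.9]
 [ 38.9 -41.7 100.4]
 [ 47.6 -41.4 106.4]
 [ 43.8 -41.2 108.2]
 [ 44.6 -40.7 114.5]
 [ 43.7 -40.5  90.2]
 [ 48.  -40.4  91.6]
 [ 45.2 -40.2 117.4]
 [ 44.2 -40.1  93.3]
 [ 49.  -39.8 101.4]
 [ 41.5 -39.5 112. ]
 [ 40.5 -39.5  87.8]
 [ 41.3 -38.9  94.2]
 [ 50.7 -38.5 110.5]
 [ 50.6 -38.4 107. ]
 [ 50.5 -37.5  81.7]
 [ 39.5 -37.2 104.9]
 [ 52.6 -36.6 112.1]
 [ 40.3 -35.8  93.3]
 [ 49.1 -34.5  77.3]
 [ 38.5 -33.9 103.9]
 [ 38.7 -33.3  96.5]
 [ 39.4 -32.2  88.4]
 [ 38.6 -29.6 101.8]
 [ 38.8 -28.8  90.7]
 [ 38.7 -28.6  87. ]
 [ 38.4 -25.1  92.7]
 [ 39.6 -24.4 102.4]
 [ 40.8 -22.9  97.5]
 [ 38.8 -20.7  97.5]
 [ 39.7 -19.1  85.5]
 [ 39.4 -15.4  91.1]
 [ 33.3 -13.2  89.6]
 [ 38.5 -12.   89.9]]
```

Pointer shift is about 5.9 px × 3.03 mm = 18 mm, which agrees with the force. I'll go about 2 mm deeper to sit mid-band, ease off the side force slightly, and hold.

```bash
python3 -m jog '[[[-1,0,0,0],[-2,-0.2,0,0],[-2.6,-0.4,0,0],[-2.6,-0.4,0,0],[-2.6,-0.4,0,0],[-2.6,-0.4,0,0],[-2.6,-0.4,0,0],[-2.6,-0.4,0,0],[-2.6,-0.4,0,0],[-2.6,-0.4,0,0],[-2.6,-0.4,0,0],[-2.6,-0.4,0,0]]]'
python3 - <<'E'
from h import *
np.set_printoptions(precision=4,suppress=True)
F=[]
for i in range(50):
    im,D=bot.get_image("top" if i%2 else "side"); s=bot.observe();F.append(np.r_[s["force"],s["wrist_torque"],s["position"]])
    c="top" if i%2 else "side"; cv2.imwrite(f"pics/{c}5.png",im[...,::-1]); np.save(c+"5.npy",D)
F=np.array(F);print(F.mean(0),F[:10].mean(0)[:3],F[-10:].mean(0)[:3],s["position"],s["time_s"],s["grip_width"])
b=cv2.imread("pics/top5.png")[...,2].astype(int);print(b[150:160,218:222])
ex=np.array([.9976,.07]);ey=np.array([-.07,.9976]);D=np.load("side5.npy");uv,X=cloud("side",D);q=X[:,:2]-s["position"][:2];l=np.c_[q@ex,q@ey,X[:,2]]
k=(l[:,0]>-.105)&(l[:,0]<-.06)&(abs(l[:,1])<.045)&(l[:,2]>.07)&(l[:,2]<.15)
print("prong y,z",l[k].min(0),l[k].max(0))
for lo in (-.1,-.09,-.08,-.07):
    j=k&(l[:,0]>lo)&(l[:,0]<lo+.01);print(lo,np.percentile(l[j,2],95))
E
```

```text
time_s: 11.55
position: [0.5378, 0.2224, 0.0951]
orientation: [[-0.998, -0.07, -0.005], [-0.07, 0.998, -0.001], [0.005, -0.0, -1.0]]
force: [-8.6, -0.1, 0.1]
grip_width: 0.0257
[-9.0162 -0.542   0.0128 -0.0254  1.1997  0.1401  0.5378  0.2224  0.0951] [-9.1754 -0.6246 -0.0278] [-8.9475 -0.4138  0.0732] [0.5378 0.2224 0.0951] 14.05 0.025501851272152994
[[237 193 153 162]
 [222 189 160 157]
 [182 194 176 169]
 [174 224 217 207]
 [159 225 223 218]
 [105 157 158 164]
 [ 67  95 106 120]
 [ 64  91 117 127]
 [ 77 130 176 165]
 [ 78 160 220 184]]
prong y,z [-0.0921 -0.0342  0.0853] [-0.06    0.0311  0.1115]
-0.1 0.10845605098074057
-0.09 0.11040202306818404
-0.08 0.11018459068691218
-0.07 0.10958382464962005
```

```bash
python3 -c "
from station import bot
print(bot.hand_in()); s=bot.observe(); print(s['time_s'],s['force'],s['position'])"
```

```text
the job is handed in; nothing more can be done
None
the job is handed in; nothing more can be done
```

The white fork holder is pressed against the stop plate at a steady 9.0 N, still gripped in the air, and the job is handed in (no verdict is reported).

I picked it up by the arm with a 45 N grip, turned it square to the station and pushed it in. It was held there for over three seconds before hand-in, at 14 s on the robot's clock.

Last checks:
- **Push:** 9.0 N is about 20 mm of plate travel, the middle of the band. Shortly before the last 2 mm, the pointer's shift in the top camera gave 18 mm, agreeing with the force then (8.2 N). In the final top picture the pointer's edge had moved slightly further the same way.
- **Level:** the prong tops read 0.108 to 0.110 m along their length, against 0.110 expected.
- **Centring:** two station measurements put the plate centre within about 1 mm of the holder sideways and agree on its direction to about 0.01 rad. I could not see the screw holes or the lines on the cheeks directly, because the arm and gripper hid them.
- **Side force:** about 2 N of sideways force appeared while pressing. A small sideways correction brought it down to about 0.5 N. A small twisting moment of 0.14 N m remained.
- **Rest of the bench:** I kept the arm and holder clear of everything else, but did not measure the other items again at the end.

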